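Snap the specimen case shut

ROBOT

A 6-joint arm with a two-finger parallel gripper is mounted at the origin on the work surface. World frame = base frame: x ahead of the robot, y to its left, z up, the work surface at z = 0. Lengths are in m, angles in rad, forces in N, time in s.
With the tool pointing down it reaches from about 0.35 to 0.875 m from the base axis. Payload 4.2 kg.
Tool frame: the origin (TCP) lies between the finger pads; the fingertips stand 14 mm ahead of it and the grasp point (between the pads) lies 5 mm behind it (ctrl.tip_extent is the distance from the TCP to the fingertips, in m); z points along the fingers, y is the line along which they close (so a half turn about z gives the same grasp; the last joint's range is limited). The gripper opens to 85 mm and grips with 20 to 120 N. Pads are 22 mm wide; open, the fingers measure 114 mm over their backs; the gripper's body (76 mm by 85 mm) begins 54 mm behind the grasp point. The pads swing forward as they close: fully open they stand 13 mm farther back than shut.
Start: joints at [1.558, 0.385, 0.008, 0, -1.194, -0.259], TCP at [0.168, 0.602, 0.245] pointing down, gripper open.
Joint ranges: [-3.14, 3.14], [-1.21, 2.06], [-1.07, 1.41], [-3.16, 2.05], [-2.99, -0.16], [-3.1, 3.1]. Speed limits (rad/s): [2.79, 2.79, 3.14, 3.14, 3.14, 3.14].

INTERFACE

Orientations are given as a rotation vector (axis times angle).
In Python, from cell import ctrl gives the robot as it stands.
- The arm moves only by the tool jog_arm, never from a script. Its argument "deltas" is a list of rows, each an object of numbers: "dx", "dy", "dz": the shift along the world's x, y, z in cm; "wx", "wy", "wz": the turn, a rotation vector about the world's x, y, z in degrees; "hand": the finger opening in cm, from 0 to 8.54. A call has 1 to 10 rows; each row is the pose to reach, as a shift and turn from the pose commanded when the call began; what a row does not reach only later rows make up. A row lasts 1/10 s, in which the tool goes at most 50 mm and 8.59 degrees, less where a joint would pass 70% of its speed; a pose out of reach is approached as far as the arm can. A call with a gripper value outside its range is refused whole. The fingers move at their own pace and stop on an object; the grip force is fixed at half the most. Time passes only in rows, so rows that repeat a pose let the fingers close. It gives the time, the measured TCP pose, the force, the opening and the grip force at its end, in the units of the state.
- ctrl.observe(): the state, without advancing time (a new reading comes with each control period).
- ctrl.grab_frame(name): name is "scene" or "side" or "wrist"; returns (picture, depth): 384x512x3 uint8, red, green, blue; 384x512 float32, m along the optical axis (not along the pixel's ray), 0 where there is no reading.
- ctrl.calibration(name): a dict with "K" (3x3 intrinsics, pixels), "extrinsics" (4x4, takes a point from camera to world coordinates); the wrist camera has in their place "T_tool_cam" (4x4, takes a point from camera to tool coordinates, whose origin is the TCP and whose axes are the flange's). Camera axes: x right, y up, looking along -z (the intrinsics and any distortion apply to the point x, -y, -z); pixel columns grow to the right and rows downward; lengths in m; the calibration is good to about 2 mm. A picture is of the moment at which its call begins: read the wrist's pose just before it. calibration takes no time and is no camera call.
- ctrl.hand_in(): hands the job in; it is judged then, once.
The state is a dict: "time": time; "q": joint angles; "joint_velocities": joint speeds; "joint_efforts": joint torques, N m; "eef_pos": TCP position; "eef_rot": TCP orientation; "force": force on the tool from outside, world axes, zero at the start; "wrist_torque": the same for the moment, N m; "opening": finger opening in m; "finger_force": force on a finger pad.
Only numpy, scipy, OpenCV 4.12 (cv2) and the standard library are available. Lean on these libraries where they do the work, as an engineer would, in place of code of your own. Each camera call takes 0.05 s, during which the arm holds its last target. There are 200 camera calls.

TASK

Pick up the blue lid by its handle, lift it clear of the counter and set it on the white specimen case so that its plug drops into the mouth, then press its yellow corners down until every corner is fully home, the plate lying flush on the rim all round. The studs under the corners resist firmly, so feel for the solid stop, but never press the lid down with more than 45 N or it will crack. Leave the dish, the spool and the pen pot where they stand, and let go of everything at the end.

Things in the scene. Friction and masses are not known exactly. Their poses are not given: they have to be found in the camera images.
- case: White open plastic specimen case, fixed on a black pad: 120 mm (its x) by 190 mm (its y). Origin on its axis 60 mm below the flat rim, z up; the rim's height above the counter varies by up to 15 mm between starts. Mouth 110 mm (x) by 130 mm (y) in the middle, a solid 30 mm ledge level with the rim at both y ends. Four brass press studs, 14 mm across, in the ledges at x = +-38, y = +-77 mm.
- mouth (a point): Centre of the case's mouth, at rim height; axes as the case's. The studs at first stand 5 to 7 mm above the rim. Each resists with about 9 N all the way down until level with the rim, and stays where it is left; all four together resist with 36 N. Pressing one corner tilts the lid until its outer edge meets the rim early, so going round the corners a second time is usual.
- lid: Loose stiff blue lid, about 0.25 kg: plate 120 (x) by 190 (y) by 5 mm, below it a grey plug 104 x 124 mm, 12 mm deep, that enters the mouth with 3 mm play a side, either way round. Origin: centre of the plug's underside, z up; plate from z = 12 to 17 mm. On the case, it first rests on the studs 5 to 7 mm above the rim; fully home the plate lies on the rim. Pressing it with over 45 N cracks it.
- grip (a point): Top centre of the lid's black bar handle, 45 mm above the lid's origin: bar 14 mm wide (lid x), 70 mm long (lid y), 14 mm deep, open space below it for 14 mm down to the plate.
- dish: Bystander: round glass dish, 80 mm across, 15 mm high. Origin: centre of underside.
- spool: Bystander: orange spool, 38 mm across, 45 mm high. Origin: centre of underside.
- pot: Bystander: white pen pot, 80 mm across, 100 mm high, pens up to 150 mm. Origin: centre of underside.
- corner0 (a point): Centre of the yellow press spot (24 mm across) on the plate's top at the lid's -x -y corner, at x, y = +-38, +-77 mm from the lid's centre; when the lid is on the case it lies right above a stud. Fully home it is 5 mm above the rim.
- corner1 (a point): Centre of the yellow press spot (24 mm across) on the plate's top at the lid's -x +y corner, at x, y = +-38, +-77 mm from the lid's centre; when the lid is on the case it lies right above a stud. Fully home it is 5 mm above the rim.
- corner2 (a point): Centre of the yellow press spot (24 mm across) on the plate's top at the lid's +x -y corner, at x, y = +-38, +-77 mm from the lid's centre; when the lid is on the case it lies right above a stud. Fully home it is 5 mm above the rim.
- corner3 (a point): Centre of the yellow press spot (24 mm across) on the plate's top at the lid's +x +y corner, at x, y = +-38, +-77 mm from the lid's centre; when the lid is on the case it lies right above a stud. Fully home it is 5 mm above the rim.

How it is judged:
On the way, in this order (a step that is already met when the one before it is completed fails the run):
1. the lid is lifted clear of the counter, its underside above 30 mm (height (world z) of lid above 0.03 m), for 0.1 s.
2. the lid lies over the case with its plug in the mouth (horizontal distance between lid and mouth below 0.008 m and angle between the y axis of lid and the y axis of case, either way round below 0.08 rad and z of each of corner0, corner1, corner2, corner3 in the frame of mouth below 0.0145 m), for 0.1 s.
3. all four corners are home (horizontal distance between lid and mouth below 0.008 m and angle between the y axis of lid and the y axis of case, either way round below 0.08 rad and z of each of corner0, corner1, corner2, corner3 in the frame of mouth below 0.0067 m), for 0.1 s.
At the end, for the whole second after the job is handed in: The lid lies at rest on the case, its centre within 8 mm of the mouth's centre, aligned within 0.08 rad (either way round), and all four corner spots are less than 6.7 mm above the rim (5 mm when fully home) (all of step 3 and linear speed of lid below 0.01 m/s); the robot touches nothing.
It fails at once if the robot presses the lid onto the case with more than 45 N (contact force between lid and case above 45 N and contact force between any of the fingers, the arm and lid above 3 N).
It fails at once if the dish moved more than 30 mm or tipped over (distance of dish from where it was at the start of the episode above 0.03 m or angle between dish's own z axis and vertical above 0.5 rad).
It fails at once if the spool moved more than 30 mm or tipped over (distance of spool from where it was at the start of the episode above 0.03 m or angle between spool's own z axis and vertical above 0.5 rad).
It fails at once if the pot moved more than 30 mm or tipped over (distance of pot from where it was at the start of the episode above 0.03 m or angle between pot's own z axis and vertical above 0.5 rad).
It also fails if it takes over 72 s, if anything falls off the work surface, if the arm or the gripper's body presses on something with over 40 N, if the wrist force passes 120 N, or if a joint passes its speed limit or range.

## Working session

There is one attempt and no reset: what is moved stays moved. The work goes in short steps, Python scripts to look and compute and a tool call to move; the robot and the scene stay as the last step left them, time stands still between calls to the robot, and variables do not carry over. Pictures are saved under pics/ and viewed, at most 10 in all, crops included, and the job is handed in when it is done.

Besides the shell and the picture viewer there is one more tool, called after "Emit:" as name(argument=value, ...), one argument or row to a line, values as JSON. jog_arm: Moves the arm, as the interface text tells. Its arguments: {"type":"object","properties":{"deltas":{"type":"array"}},"required":["deltas"]}

```bash
ls; mkdir -p pics; cat > h.py <<'E'
import numpy as np, cv2
from scipy.spatial.transform import Rotation as R
from cell import ctrl
def cam(name):
    c=ctrl.calibration(name); s=ctrl.observe()
    if name=="wrist":
        T=np.eye(4);T[:3,:3]=R.from_rotvec(s["eef_rot"]).as_matrix();T[:3,3]=s["eef_pos"];T=T@np.array(c["T_tool_cam"])
    else: T=np.array(c["extrinsics"])
    im,d=ctrl.grab_frame(name); return im,d,np.array(c["K"]),T,c
def pts(d,K,T):
    v,u=np.indices(d.shape); z=d
    P=np.stack([(u-K[0,2])/K[0,0]*z,-(v-K[1,2])/K[1,1]*z,-z],-1)
    return P@T[:3,:3].T+T[:3,3]
def save(n,im): cv2.imwrite(f"pics/{n}.png",cv2.cvtColor(im,cv2.COLOR_RGB2BGR))
E
python3 - <<'E'
from h import *
ims=[]
for n in("scene","side","wrist"):
    im,d,K,T,c=cam(n); np.savez(f"{n}0.npz",im=im,d=d,K=K,T=T); ims.append(im); print(n,[k for k in c],T.round(3).tolist(),K.round(1).tolist(),(d>0).mean(), c.get("distortion"))
save("a",cv2.resize(np.hstack(ims[:2]),(800,300))); save("b",ims[2]); print(ctrl.observe())
E
```

```text
pics
scene ['K', 'extrinsics'] [[0.515, -0.627, 0.584, 1.171], [0.857, 0.384, -0.343, -0.293], [-0.009, 0.677, 0.736, 0.866], [0.0, 0.0, 0.0, 1.0]] [[459.8, 0.0, 255.5], [0.0, 459.8, 192.1], [0.0, 0.0, 1.0]] 0.9961903889973959 None
side ['K', 'extrinsics'] [[-0.763, 0.459, -0.454, 0.154], [-0.646, -0.555, 0.524, 0.507], [-0.011, 0.694, 0.72, 0.691], [0.0, 0.0, 0.0, 1.0]] [[395.2, 0.0, 255.5], [0.0, 395.2, 181.9], [0.0, 0.0, 1.0]] 0.9957173665364584 None
wrist ['K', 'T_tool_cam'] [[-0.269, 0.912, 0.309, 0.249], [-0.963, -0.255, -0.086, 0.58], [0.001, -0.321, 0.947, 0.374], [0.0, 0.0, 0.0, 1.0]] [[280.8, 0.0, 252.4], [0.0, 280.8, 194.1], [0.0, 0.0, 1.0]] 0.996124267578125 None
{'time': 0.15, 'q': array([ 1.55764256e+00,  3.85357550e-01,  6.97512906e-03, -3.21139651e-04,
       -1.19402918e+00, -2.58578979e-01]), 'joint_velocities': array([-0.00022536, -0.00100357,  0.00505752,  0.00213444,  0.00068076,
        0.00056721]), 'joint_efforts': array([-1.10423684e-03, -3.92677152e+01,  1.88583791e+01,  4.18866411e+00,
       -3.39423903e-03,  1.70268727e-06]), 'eef_pos': array([0.16764383, 0.60167361, 0.24450481]), 'eef_rot': array([ 3.11099111e+00, -4.25486875e-01, -1.54732609e-04]), 'force': array([-0.23316447,  0.54176228,  0.32342524]), 'wrist_torque': array([ 0.01134335, -0.0109771 , -0.01383997]), 'finger_force': 0.0, 'opening': 0.08508921222005526}
```

View pics/a.png

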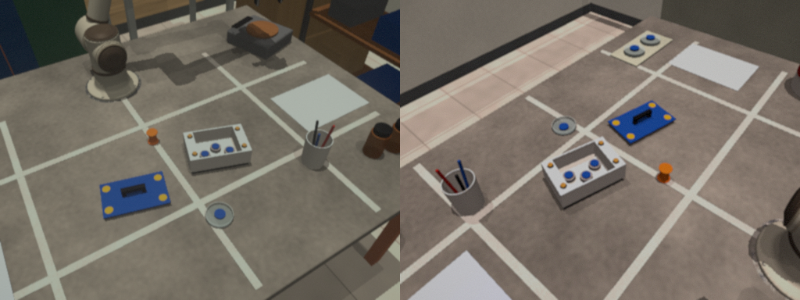

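View pics/b.png

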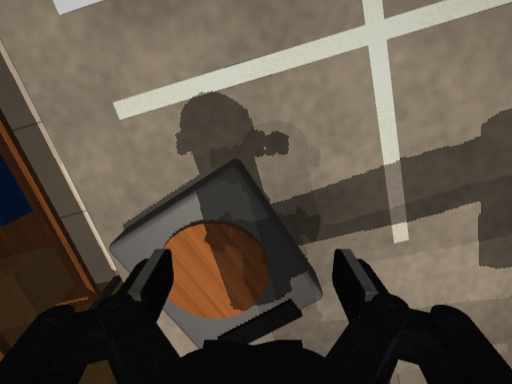

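The scene half shows the lid at about (135,195), the case at (217,148), the spool at (153,135), the dish at (219,215) and the pot at (317,150). The side half shows the lid at (642,120), the case at (583,170), the spool at (665,172) and the dish at (564,126). The wrist view shows only other furniture. Next I measure the yellow spots and brass studs in both views.

```bash
python3 - <<'E'
from h import *
for n in("scene","side"):
    f=np.load(n+"0.npz"); im,d,K,T=f["im"],f["d"],f["K"],f["T"]; P=pts(d,K,T)
    hsv=cv2.cvtColor(im,cv2.COLOR_RGB2HSV)
    for nm,lo,hi in(("yel",(8,110,110),(30,255,255)),("blue",(105,150,50),(125,255,255))):
        m=cv2.inRange(hsv,lo,hi); k,l,s,c=cv2.connectedComponentsWithStats(m)
        for i in range(1,k):
            if s[i,4]>12:
                q=np.median(P[l==i],0)
                if 0.2<q[0]<1 and -.5<q[1]<.5 and q[2]>-.02: print(n,nm,c[i].round(1),s[i,4],q.round(4),hsv[l==i].mean(0).round())
E
```

```text
scene yel [194.4 169. ] 124 [ 0.3686 -0.0015  0.0444] [ 14. 173. 161.]
scene yel [192.2 182.3] 26 [ 0.3735 -0.0154  0.0054] [ 11. 154. 121.]
scene yel [312.4 185.4] 13 [0.595  0.202  0.0753] [ 18. 139. 144.]
scene yel [249.  196.3] 14 [0.5456 0.0566 0.0741] [ 18. 137. 142.]
scene yel [201.6 226.9] 52 [ 0.5259 -0.0625  0.0171] [ 23. 162. 161.]
scene yel [135.5 241.4] 59 [ 0.485  -0.2104  0.0172] [ 23. 162. 161.]
scene yel [208.2 252.3] 61 [ 0.5988 -0.0821  0.0175] [ 23. 162. 162.]
scene yel [139.  268.6] 67 [ 0.5581 -0.2311  0.0174] [ 23. 165. 163.]
scene blue [275.4 186.9] 29 [0.5222 0.1449 0.0355] [110. 162. 124.]
scene blue [293.5 191. ] 28 [0.5585 0.1759 0.0367] [110. 163. 125.]
scene blue [262.  196.1] 29 [0.5318 0.1011 0.0365] [110. 163. 126.]
scene blue [171.2 250. ] 2545 [ 0.5537 -0.1518  0.017 ] [109. 170. 125.]
scene blue [281.  273.4] 103 [0.726  0.0305 0.0094] [110. 163. 126.]
side yel [322.3 134.1] 34 [ 0.5556 -0.2329  0.0184] [ 20. 181. 180.]
side yel [342.  149.4] 40 [ 0.4825 -0.213   0.0186] [ 20. 183. 179.]
side yel [276.  156.6] 40 [ 0.5959 -0.0839  0.0183] [ 21. 188
[... 253 characters left out ...]
75 ] [ 17. 171. 161.]
side yel [340.  217.3] 252 [ 0.361  -0.0019  0.0455] [ 13. 207. 177.]
side yel [330.8 227.9] 22 [0.3727 0.0092 0.0053] [ 11. 208. 114.]
side yel [208.4 236.9] 25 [0.5176 0.2269 0.0745] [ 17. 171. 163.]
side blue [299.7  61.3] 47 [ 0.8135 -0.4866  0.0308] [110. 205. 125.]
side blue [308.4 156.3] 1855 [ 0.5297 -0.1334  0.018 ] [110. 207. 131.]
side blue [209.1 161.6] 74 [0.72   0.0307 0.0101] [110. 201. 133.]
side blue [248.5 208.1] 54 [0.5275 0.0999 0.0369] [110. 202. 138.]
side blue [ 80.5 222. ] 77 [0.7128 0.3702 0.1018] [110. 204.  65.]
side blue [215.6 223.5] 63 [0.5528 0.1763 0.0366] [110. 200. 136.]
side blue [237.8 223.3] 61 [0.5176 0.1461 0.0369] [110. 202. 137.]
```

Emit:
jog_arm(
  deltas=[
    {"dx": 3.6,"dy": -4.6,"wz": -8},
    {"dx": 7.2,"dy": -9.2,"wz": -16},
    {"dx": 10.8,"dy": -13.8,"wz": -24},
    {"dx": 14.4,"dy": -18.4,"wz": -32},
    {"dx": 18,"dy": -23,"wz": -40},
    {"dx": 21.6,"dy": -27.6,"wz": -48},
    {"dx": 25.2,"dy": -32.2,"wz": -56},
    {"dx": 28.8,"dy": -36.8,"wz": -64},
    {"dx": 32.4,"dy": -41.4,"wz": -72},
    {"dx": 36,"dy": -46,"wz": -80},
  ],
)

```text
invalid input
```

Emit:
jog_arm(
  deltas=[
    {"wz": -8},
    {"wz": -14},
    {"wz": -14},
    {"wz": -14},
  ],
)

```text
invalid input
```

```bash
cat > m.py <<'E'
from h import *
import sys
n=sys.argv[1]
im,d,K,T,c=cam("wrist"); np.savez(n+".npz",im=im,d=d,K=K,T=T); P=pts(d,K,T)
hsv=cv2.cvtColor(im,cv2.COLOR_RGB2HSV)
m=cv2.inRange(hsv,(8,80,80),(32,255,255)); k,l,s,cc=cv2.connectedComponentsWithStats(m)
for i in range(1,k):
    if s[i,4]>30: print(cc[i].round(1),s[i,4],np.median(P[l==i],0).round(4),P[l==i].mean(0).round(4))
save(n,im); s=ctrl.observe(); print(s["time"],s["eef_pos"],s["eef_rot"],s["q"].round(3),s["force"])
E
python3 m.py case1
```

```text
[ 44.4 205.5] 1005 [ 0.1049  1.4112 -0.5852] [ 0.0858  1.4098 -0.5834]
[203.4 277.6] 5075 [0.0544 0.6965 0.071 ] [0.0585 0.6966 0.0725]
[234.3 258.8] 216 [0.0745 0.6515 0.0711] [0.0752 0.6512 0.0725]
[ 74.7 300.3] 72 [-0.3128  1.4896 -0.585 ] [-0.306   1.4875 -0.5719]
0.2 [0.16766261 0.60176744 0.24466651] [ 3.11134740e+00 -4.25569363e-01 -1.22730220e-04] [ 1.558  0.385  0.007 -0.    -1.194 -0.259] [ 0.59987087 -0.08969852  0.03960646]
```

View pics/case1.png

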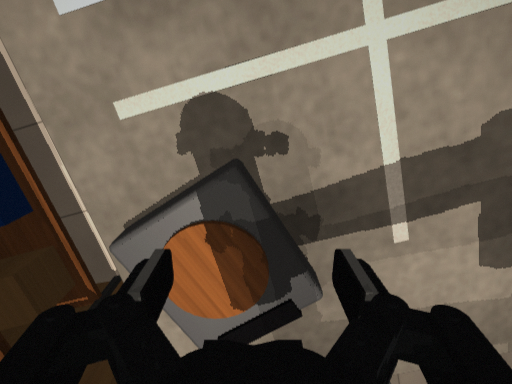

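The moves were refused, so this picture is the same start view. I'll retry with every field given.

Emit:
jog_arm(
  deltas=[
    {"dx": 3.6,"dy": -4.6,"dz": 0,"wx": 0,"wy": 0,"wz": -8,"hand": 8.5},
  ],
)

```text
time: 0.3
eef_pos: [0.1968, 0.5653, 0.2438]
eef_rot: [-3.076, 0.64, -0.0]
force: [1.6, -0.6, -0.7]
opening: 0.0849
finger_force: 0.0
```

Emit:
jog_arm(
  deltas=[
    {"dx": 3.6,"dy": -4.6,"dz": 0,"wx": 0,"wy": 0,"wz": -8,"hand": 8.5},
    {"dx": 7.2,"dy": -9.2,"dz": 0,"wx": 0,"wy": 0,"wz": -16,"hand": 8.5},
    {"dx": 10.8,"dy": -13.8,"dz": 0,"wx": 0,"wy": 0,"wz": -24,"hand": 8.5},
    {"dx": 14.4,"dy": -18.4,"dz": 0,"wx": 0,"wy": 0,"wz": -32,"hand": 8.5},
    {"dx": 18,"dy": -23,"dz": 0,"wx": 0,"wy": 0,"wz": -40,"hand": 8.5},
    {"dx": 21.6,"dy": -27.6,"dz": 0,"wx": 0,"wy": 0,"wz": -48,"hand": 8.5},
    {"dx": 25.2,"dy": -32.2,"dz": 0,"wx": 0,"wy": 0,"wz": -56,"hand": 8.5},
    {"dx": 28.8,"dy": -36.8,"dz": 0,"wx": 0,"wy": 0,"wz": -64,"hand": 8.5},
    {"dx": 32.4,"dy": -41.4,"dz": 0,"wx": 0,"wy": 0,"wz": -72,"hand": 8.5},
    {"dx": 32.4,"dy": -41.4,"dz": 0,"wx": 0,"wy": 0,"wz": -80,"hand": 8.5},
  ],
)

```text
time: 1.3
eef_pos: [0.5076, 0.1671, 0.2455]
eef_rot: [-1.936, 2.473, 0.0]
force: [1.4, 0.9, 0.6]
opening: 0.0851
finger_force: 0.0
```

Emit:
jog_arm(
  deltas=[
    {"dx": 0,"dy": 0,"dz": 0,"wx": 0,"wy": 0,"wz": -6,"hand": 8.5},
    {"dx": 0,"dy": 0,"dz": 0,"wx": 0,"wy": 0,"wz": -6,"hand": 8.5},
    {"dx": 0,"dy": 0,"dz": 0,"wx": 0,"wy": 0,"wz": -6,"hand": 8.5},
    {"dx": 0,"dy": 0,"dz": 0,"wx": 0,"wy": 0,"wz": -6,"hand": 8.5},
  ],
)

```text
time: 1.7
eef_pos: [0.5062, 0.1697, 0.2454]
eef_rot: [-1.816, 2.564, 0.0]
force: [0.2, -0.1, 0.7]
opening: 0.0854
finger_force: 0.0
```

```bash
python3 m.py case2
```

```text
[180.2  86.3] 168 [0.5441 0.0572 0.0751] [0.5442 0.0572 0.0749]
[256.4  85.5] 172 [0.4725 0.0818 0.0756] [0.4724 0.0819 0.0788]
[192.1 227.4] 91 [0.594  0.2035 0.0764] [0.5941 0.2033 0.0763]
[257.  226.6] 91 [0.5222 0.2275 0.076 ] [0.5222 0.2277 0.0759]
1.75 [0.50622735 0.1698451  0.24542089] [-1.81534552e+00  2.56376529e+00  1.32765573e-04] [ 0.628  0.23  -0.215 -0.    -1.126 -0.966] [-0.0930662  -0.71117957 -0.32122155]
```

View pics/case2.png

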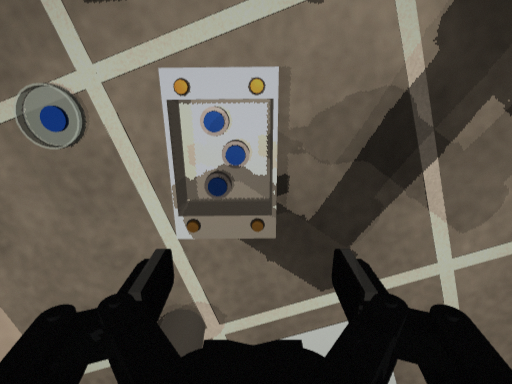

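The view shows the case with its four brass studs at (180,86), (256,86), (192,227) and (257,227), which puts its centre at about (0.533, 0.1425) with yaw -18.9°. The dish is at (50,118). Next I move over the lid.

Emit:
jog_arm(
  deltas=[
    {"dx": 0.1,"dy": -4.8,"dz": 0,"wx": 0,"wy": 0,"wz": 1,"hand": 8.5},
    {"dx": 0.3,"dy": -9.6,"dz": 0,"wx": 0,"wy": 0,"wz": 2,"hand": 8.5},
    {"dx": 0.4,"dy": -14.4,"dz": 0,"wx": 0,"wy": 0,"wz": 3,"hand": 8.5},
    {"dx": 0.5,"dy": -19.2,"dz": -1,"wx": 0,"wy": 0,"wz": 4,"hand": 8.5},
    {"dx": 0.6,"dy": -24,"dz": -2.5,"wx": 0,"wy": 0,"wz": 4,"hand": 8.5},
    {"dx": 0.7,"dy": -28,"dz": -4,"wx": 0,"wy": 0,"wz": 4,"hand": 8.5},
    {"dx": 0.7,"dy": -29,"dz": -5,"wx": 0,"wy": 0,"wz": 4,"hand": 8.5},
    {"dx": 0.7,"dy": -29,"dz": -5,"wx": 0,"wy": 0,"wz": 4,"hand": 8.5},
    {"dx": 0.7,"dy": -29,"dz": -5,"wx": 0,"wy": 0,"wz": 4,"hand": 8.5},
    {"dx": 0.7,"dy": -29,"dz": -5,"wx": 0,"wy": 0,"wz": 4,"hand": 8.5},
  ],
)

```text
time: 2.75
eef_pos: [0.5145, -0.1196, 0.1962]
eef_rot: [-1.903, 2.498, -0.002]
force: [0.3, 0.6, 0.1]
opening: 0.085
finger_force: 0.0
```

```bash
python3 m.py lid1; python3 - <<'E'
from h import *
f=np.load("lid1.npz");P=pts(f["d"],f["K"],f["T"]);print(f["T"][:3,3])
hsv=cv2.cvtColor(f["im"],cv2.COLOR_RGB2HSV)
sel=(P[...,2]>.036)&(P[...,2]<.06)&(abs(P[...,0]-.54)<.06)&(abs(P[...,1]+.148)<.08)
q=P[sel];print("handle",sel.sum(),q.mean(0),np.percentile(q[:,2],[10,50,90]))
print(cv2.minAreaRect((q[:,:2]*1000).astype(np.float32)))
f=np.load("case2.npz");P=pts(f["d"],f["K"],f["T"]);hsv=cv2.cvtColor(f["im"],cv2.COLOR_RGB2HSV)
sel=(hsv[...,1]<50)&(P[...,2]>.06)&(P[...,2]<.08);q=P[sel&(abs(P[...,0]-.533)<.12)&(abs(P[...,1]-.1425)<.13)]
print("rim",len(q),np.percentile(q[:,2],[5,25,50,75,95]),cv2.minAreaRect((q[:,:2]*1000).astype(np.float32)))
E
```

```text
[182.9  84.8] 458 [ 0.5591 -0.2307  0.0182] [ 0.559  -0.2306  0.0189]
[257.1  84.4] 450 [ 0.486  -0.211   0.0182] [ 0.486  -0.2108  0.021 ]
[257.2 222.1] 269 [ 0.5256 -0.0629  0.0186] [ 0.5255 -0.0642  0.022 ]
[193.7 222.5] 284 [ 0.5995 -0.0823  0.0185] [ 0.5994 -0.0822  0.0185]
[405.2 240.2] 970 [ 0.3669 -0.0062  0.0459] [ 0.3673 -0.0062  0.0399]
[268.8 338.1] 48 [0.5449 0.0554 0.0756] [0.5448 0.0552 0.0757]
2.8 [ 0.51442815 -0.11964168  0.19623786] [-1.90243001e+00  2.49817442e+00 -1.74552620e-03] [ 0.079  0.263 -0.303  0.    -1.003 -0.348] [-0.00322208 -0.40142899  0.21630611]
[ 0.49347742 -0.19922119  0.3256379 ]
handle 965 [ 0.54159249 -0.14827024  0.04554108] [0.04439532 0.04587356 0.04684956]
((542.5440673828125, -146.70294189453125), (68.86750793457031, 14.179472923278809), 74.93732452392578)
rim 6423 [0.06814607 0.06953013 0.07005944 0.07058539 0.07131868] ((533.2700805664062, 142.93890380859375), (190.3223876953125, 120.45339965820312), 71.282958984375)
```

View pics/lid1.png

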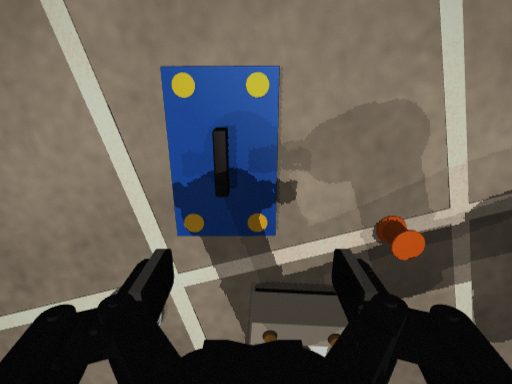

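The view shows the lid with spots at (183,85), (257,84), (257,222) and (194,222), and the black bar at (220,160). The spool is at (405,240). The lid centre is (0.5425, -0.1467) with yaw -15.06°, and the rim is at about z = 0.069. Next I grasp.

Emit:
jog_arm(
  deltas=[
    {"dx": 1.4,"dy": -1.4,"dz": -2,"wx": 0,"wy": 0,"wz": 0.3,"hand": 8.5},
    {"dx": 2.8,"dy": -2.7,"dz": -5,"wx": 0,"wy": 0,"wz": 0.3,"hand": 8.5},
    {"dx": 2.8,"dy": -2.7,"dz": -8,"wx": 0,"wy": 0,"wz": 0.3,"hand": 8.5},
    {"dx": 2.8,"dy": -2.7,"dz": -11,"wx": 0,"wy": 0,"wz": 0.3,"hand": 6},
    {"dx": 2.8,"dy": -2.7,"dz": -13,"wx": 0,"wy": 0,"wz": 0.3,"hand": 5},
    {"dx": 2.8,"dy": -2.7,"dz": -13,"wx": 0,"wy": 0,"wz": 0.3,"hand": 4},
    {"dx": 2.8,"dy": -2.7,"dz": -13,"wx": 0,"wy": 0,"wz": 0.3,"hand": 4},
    {"dx": 2.8,"dy": -2.7,"dz": -13,"wx": 0,"wy": 0,"wz": 0.3,"hand": 4},
  ],
)

```text
time: 3.6
eef_pos: [0.5432, -0.1476, 0.0671]
eef_rot: [-1.907, 2.494, -0.004]
force: [-0.2, 0.1, 0.1]
opening: 0.0399
finger_force: 0.0
```

Emit:
jog_arm(
  deltas=[
    {"dx": 0,"dy": 0,"dz": -1,"wx": 0,"wy": 0,"wz": 0,"hand": 4},
    {"dx": 0,"dy": 0,"dz": -2,"wx": 0,"wy": 0,"wz": 0,"hand": 4},
    {"dx": 0,"dy": 0,"dz": -3,"wx": 0,"wy": 0,"wz": 0,"hand": 4},
    {"dx": 0,"dy": 0,"dz": -3,"wx": 0,"wy": 0,"wz": 0,"hand": 4},
    {"dx": 0,"dy": 0,"dz": -3,"wx": 0,"wy": 0,"wz": 0,"hand": 3},
    {"dx": 0,"dy": 0,"dz": -3,"wx": 0,"wy": 0,"wz": 0,"hand": 2},
    {"dx": 0,"dy": 0,"dz": -3,"wx": 0,"wy": 0,"wz": 0,"hand": 1},
    {"dx": 0,"dy": 0,"dz": -3,"wx": 0,"wy": 0,"wz": 0,"hand": 0},
    {"dx": 0,"dy": 0,"dz": -3,"wx": 0,"wy": 0,"wz": 0,"hand": 0},
    {"dx": 0,"dy": 0,"dz": -3,"wx": 0,"wy": 0,"wz": 0,"hand": 0},
  ],
)

```text
time: 4.6
eef_pos: [0.542, -0.1481, 0.0357]
eef_rot: [-1.906, 2.496, -0.001]
force: [0.3, -0.9, 2.9]
opening: 0.0127
finger_force: 60.9
```

Emit:
jog_arm(
  deltas=[
    {"dx": 0,"dy": 0,"dz": 2,"wx": 0,"wy": 0,"wz": 0,"hand": 0},
    {"dx": 0,"dy": 0,"dz": 4,"wx": 0,"wy": 0,"wz": 0,"hand": 0},
    {"dx": 0,"dy": 0,"dz": 6,"wx": 0,"wy": 0,"wz": 0,"hand": 0},
    {"dx": 0,"dy": 0,"dz": 8,"wx": 0,"wy": 0,"wz": 0,"hand": 0},
    {"dx": 0,"dy": 0,"dz": 10,"wx": 0,"wy": 0,"wz": 0,"hand": 0},
    {"dx": 0,"dy": 0,"dz": 12,"wx": 0,"wy": 0,"wz": 0,"hand": 0},
    {"dx": 0,"dy": 0,"dz": 12,"wx": 0,"wy": 0,"wz": 0,"hand": 0},
    {"dx": 0,"dy": 0,"dz": 12,"wx": 0,"wy": 0,"wz": 0,"hand": 0},
  ],
)

```text
time: 5.4
eef_pos: [0.5409, -0.1478, 0.1543]
eef_rot: [1.905, -2.497, -0.002]
force: [-0.6, 0.2, -3.0]
opening: 0.0131
finger_force: 60.3
```

Emit:
jog_arm(
  deltas=[
    {"dx": -0.1,"dy": 3,"dz": 0,"wx": 0,"wy": 0,"wz": -0.5,"hand": 0},
    {"dx": -0.2,"dy": 7,"dz": 0,"wx": 0,"wy": 0,"wz": -1,"hand": 0},
    {"dx": -0.4,"dy": 11,"dz": 0,"wx": 0,"wy": 0,"wz": -1.5,"hand": 0},
    {"dx": -0.5,"dy": 15,"dz": 0,"wx": 0,"wy": 0,"wz": -2,"hand": 0},
    {"dx": -0.6,"dy": 19,"dz": 0,"wx": 0,"wy": 0,"wz": -2.5,"hand": 0},
    {"dx": -0.7,"dy": 23,"dz": 0,"wx": 0,"wy": 0,"wz": -3,"hand": 0},
    {"dx": -0.8,"dy": 26,"dz": 0,"wx": 0,"wy": 0,"wz": -3.8,"hand": 0},
    {"dx": -0.9,"dy": 28.9,"dz": 0,"wx": 0,"wy": 0,"wz": -3.8,"hand": 0},
    {"dx": -0.9,"dy": 28.9,"dz": 0,"wx": 0,"wy": 0,"wz": -3.8,"hand": 0},
    {"dx": -0.9,"dy": 28.9,"dz": 0,"wx": 0,"wy": 0,"wz": -3.8,"hand": 0},
  ],
)

```text
time: 6.4
eef_pos: [0.5315, 0.141, 0.1534]
eef_rot: [1.822, -2.555, -0.001]
force: [0.5, -0.2, -3.0]
opening: 0.0125
finger_force: 60.3
```

```bash
cat > v.py <<'E'
from h import *
import sys
ims=[]
for n in("scene","side","wrist"):
    im,d,K,T,c=cam(n); P=pts(d,K,T); hsv=cv2.cvtColor(im,cv2.COLOR_RGB2HSV)
    if n!="wrist": cx,cy=((254,187) if n=="scene" else (232,208)); ims.append(cv2.resize(im[cy-70:cy+70,cx-66:cx+67],(400,420)))
    m=cv2.inRange(hsv,(14,90,80),(32,255,255)); k,l,s,cc=cv2.connectedComponentsWithStats(m)
    for i in range(1,k):
        q=np.median(P[l==i],0)
        if s[i,4]>10 and abs(q[0]-.53)<.16 and abs(q[1]-.14)<.16 and q[2]>.03: print(n,cc[i].round(1),s[i,4],q.round(4))
save(sys.argv[1],np.hstack(ims)); s=ctrl.observe(); print({k:np.round(s[k],4).tolist() for k in("time","eef_pos","eef_rot","force","wrist_torque","opening")})
E
python3 v.py over
```

```text
scene [305.2 145. ] 45 [0.5204 0.2274 0.1351]
scene [241.7 154.5] 51 [0.4703 0.0821 0.1351]
scene [314.5 166.8] 55 [0.5933 0.2023 0.1352]
scene [248.2 177.2] 58 [0.544  0.0581 0.1352]
side [256.8 161.1] 68 [0.5405 0.0548 0.1361]
side [276.8 183.6] 79 [0.4694 0.0796 0.1365]
side [188.1 189.5] 82 [0.5917 0.2002 0.1355]
side [275.8 204.9] 27 [0.4684 0.0811 0.0745]
side [205.2 215.8] 98 [0.5195 0.2251 0.1359]
side [208.5 236.5] 30 [0.5188 0.2263 0.0745]
wrist [177. 112.] 1834 [0.544  0.0557 0.1366]
wrist [328.  111.9] 1837 [0.4724 0.0804 0.1368]
wrist [180.9 350. ] 11 [0.605  0.1991 0.1364]
{'time': 6.55, 'eef_pos': [0.5322, 0.1398, 0.1544], 'eef_rot': [1.82, -2.5582, -0.0005], 'force': [-0.6082, 0.4118, -2.9896], 'wrist_torque': [-0.0265, -0.022, -0.0558], 'opening': 0.013}
```

View pics/over.png

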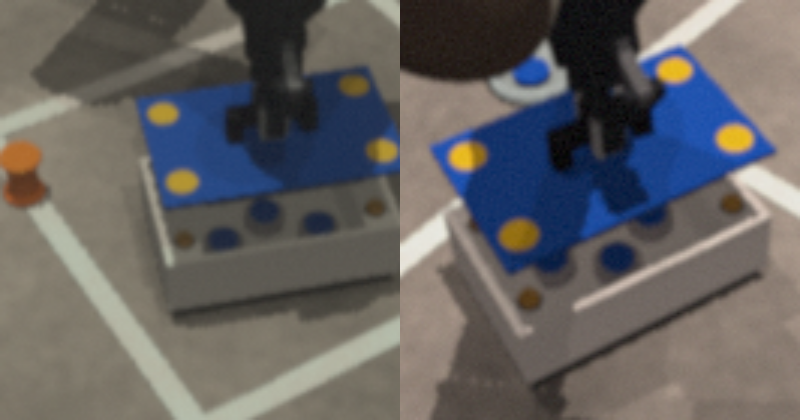

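The lid hangs level over the case, held squarely by the bar and about 1.4 mm short in +y. I'll correct that and lower it.

Emit:
jog_arm(
  deltas=[
    {"dx": 0,"dy": 0.1,"dz": -1.5,"wx": 0,"wy": 0,"wz": 0,"hand": 0},
    {"dx": 0,"dy": 0.1,"dz": -3,"wx": 0,"wy": 0,"wz": 0,"hand": 0},
    {"dx": 0,"dy": 0.1,"dz": -4,"wx": 0,"wy": 0,"wz": 0,"hand": 0},
    {"dx": 0,"dy": 0.1,"dz": -4.3,"wx": 0,"wy": 0,"wz": 0,"hand": 0},
    {"dx": 0,"dy": 0.1,"dz": -4.3,"wx": 0,"wy": 0,"wz": 0,"hand": 0},
  ],
)

```text
time: 7.05
eef_pos: [0.5327, 0.1414, 0.112]
eef_rot: [1.821, -2.559, 0.0]
force: [-0.4, 0.5, -2.5]
opening: 0.0131
finger_force: 60.2
```

Emit:
jog_arm(
  deltas=[
    {"dx": 0,"dy": 0,"dz": -0.3,"wx": 0,"wy": 0,"wz": 0,"hand": 0},
    {"dx": 0,"dy": 0,"dz": -0.6,"wx": 0,"wy": 0,"wz": 0,"hand": 0},
    {"dx": 0,"dy": 0,"dz": -0.7,"wx": 0,"wy": 0,"wz": 0,"hand": 0},
  ],
)

```text
time: 7.35
eef_pos: [0.5327, 0.1419, 0.1053]
eef_rot: [-1.823, 2.559, 0.0]
force: [-0.2, 0.8, -3.2]
opening: 0.0129
finger_force: 60.2
```

Emit:
jog_arm(
  deltas=[
    {"dx": 0,"dy": 0,"dz": -0.2,"wx": 0,"wy": 0,"wz": 0,"hand": 0},
    {"dx": 0,"dy": 0,"dz": -0.4,"wx": 0,"wy": 0,"wz": 0,"hand": 0},
  ],
)

```text
time: 7.55
eef_pos: [0.5328, 0.142, 0.1013]
eef_rot: [-1.823, 2.558, -0.0]
force: [0.0, -0.4, -3.7]
opening: 0.0129
finger_force: 60.2
```

Emit:
jog_arm(
  deltas=[
    {"dx": 0,"dy": 0,"dz": -0.1,"wx": 0,"wy": 0,"wz": 0,"hand": 0},
    {"dx": 0,"dy": 0,"dz": -0.2,"wx": 0,"wy": 0,"wz": 0,"hand": 0},
  ],
)

```text
time: 7.75
eef_pos: [0.5328, 0.142, 0.0992]
eef_rot: [-1.823, 2.559, -0.0]
force: [-0.7, -0.2, -3.6]
opening: 0.0128
finger_force: 60.2
```

Emit:
jog_arm(
  deltas=[
    {"dx": 0,"dy": 0,"dz": -0.1,"wx": 0,"wy": 0,"wz": 0,"hand": 0},
  ],
)

```text
time: 7.85
eef_pos: [0.5328, 0.1419, 0.0986]
eef_rot: [1.823, -2.558, 0.0]
force: [-2.0, 0.7, 4.0]
opening: 0.0124
finger_force: 61.3
```

Emit:
jog_arm(
  deltas=[
    {"dx": 0,"dy": 0,"dz": -0.1,"wx": 0,"wy": 0,"wz": 0,"hand": 0},
  ],
)

```text
time: 7.95
eef_pos: [0.5328, 0.1419, 0.0985]
eef_rot: [1.823, -2.558, 0.001]
force: [-4.9, -0.5, 9.6]
opening: 0.0125
finger_force: 62.1
```

```bash
python3 v.py low
```

```text
scene [304.2 161.7] 42 [0.5226 0.2287 0.0804]
scene [243.1 171.5] 47 [0.4729 0.0822 0.0803]
scene [313.2 183.4] 49 [0.5944 0.2028 0.0813]
scene [249.2 194. ] 54 [0.5443 0.0583 0.0801]
side [256.2 180. ] 62 [0.542  0.0562 0.0808]
side [275.1 202.5] 77 [0.4703 0.0811 0.0809]
side [190.9 208.1] 80 [0.5926 0.2016 0.0809]
side [207.2 234.3] 97 [0.5208 0.2264 0.0807]
wrist [177.2 111.9] 1833 [0.5449 0.0577 0.0809]
wrist [328. 112.] 1830 [0.4733 0.0824 0.0809]
wrist [180.8 350.2] 12 [0.6057 0.2008 0.0816]
{'time': 8.1, 'eef_pos': [0.5328, 0.1419, 0.0986], 'eef_rot': [-1.823, 2.558, -0.0006], 'force': [-3.0037, -1.2223, 4.5947], 'wrist_torque': [-0.0852, 0.8889, -0.0198], 'opening': 0.0128}
```

View pics/low.png

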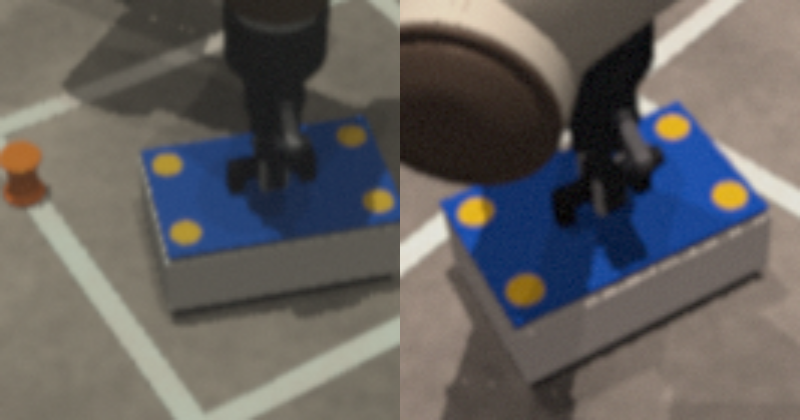

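The lid sits on the studs, with its spots at z ≈ 0.080 and within 1 mm of the stud positions. I'll release it, rise and close the fingers for pressing.

Emit:
jog_arm(
  deltas=[
    {"dx": 0,"dy": 0,"dz": 0,"wx": 0,"wy": 0,"wz": 0,"hand": 2},
    {"dx": 0,"dy": 0,"dz": 0,"wx": 0,"wy": 0,"wz": 0,"hand": 4},
    {"dx": 0,"dy": 0,"dz": 0,"wx": 0,"wy": 0,"wz": 0,"hand": 4},
    {"dx": 0,"dy": 0,"dz": 0,"wx": 0,"wy": 0,"wz": 0,"hand": 4},
    {"dx": 0,"dy": 0,"dz": 2,"wx": 0,"wy": 0,"wz": 0,"hand": 4},
    {"dx": 0,"dy": 0,"dz": 4,"wx": 0,"wy": 0,"wz": 0,"hand": 4},
    {"dx": 0,"dy": 0,"dz": 5,"wx": 0,"wy": 0,"wz": 0,"hand": 0},
    {"dx": 3,"dy": 3,"dz": 5,"wx": 0,"wy": 0,"wz": 0,"hand": 0},
    {"dx": 6.1,"dy": 6.1,"dz": 5,"wx": 0,"wy": 0,"wz": 0,"hand": 0},
    {"dx": 6.1,"dy": 6.1,"dz": 3,"wx": 0,"wy": 0,"wz": 0,"hand": 0},
  ],
)

```text
time: 9.1
eef_pos: [0.5991, 0.2072, 0.1296]
eef_rot: [-1.82, 2.548, -0.003]
force: [-1.3, -1.4, -0.7]
opening: 0.0001
finger_force: 0.0
```

Emit:
jog_arm(
  deltas=[
    {"dx": 0,"dy": 0,"dz": -1,"wx": 0,"wy": 0,"wz": 0,"hand": 0},
    {"dx": 0,"dy": 0,"dz": -2,"wx": 0,"wy": 0,"wz": 0,"hand": 0},
    {"dx": 0,"dy": 0,"dz": -2.5,"wx": 0,"wy": 0,"wz": 0,"hand": 0},
    {"dx": 0,"dy": 0,"dz": -2.5,"wx": 0,"wy": 0,"wz": 0,"hand": 0},
  ],
)

```text
time: 9.5
eef_pos: [0.593, 0.2022, 0.1017]
eef_rot: [1.821, -2.558, -0.0]
force: [0.1, -0.1, 0.6]
opening: 0.0
finger_force: 0.0
```

Emit:
jog_arm(
  deltas=[
    {"dx": 0.1,"dy": 0.1,"dz": -0.3,"wx": 0,"wy": 0,"wz": 0,"hand": 0},
    {"dx": 0.1,"dy": 0.1,"dz": -0.6,"wx": 0,"wy": 0,"wz": 0,"hand": 0},
    {"dx": 0.1,"dy": 0.1,"dz": -0.8,"wx": 0,"wy": 0,"wz": 0,"hand": 0},
    {"dx": 0.1,"dy": 0.1,"dz": -0.9,"wx": 0,"wy": 0,"wz": 0,"hand": 0},
  ],
)

```text
time: 9.9
eef_pos: [0.5949, 0.2039, 0.0942]
eef_rot: [-1.823, 2.558, -0.001]
force: [-2.8, -0.1, 6.6]
opening: -0.0002
finger_force: 3.5
```

Emit:
jog_arm(
  deltas=[
    {"dx": 0,"dy": 0,"dz": -0.1,"wx": 0,"wy": 0,"wz": 0,"hand": 0},
    {"dx": 0,"dy": 0,"dz": -0.2,"wx": 0,"wy": 0,"wz": 0,"hand": 0},
  ],
)

```text
time: 10.1
eef_pos: [0.5949, 0.204, 0.0932]
eef_rot: [-1.823, 2.557, -0.001]
force: [-3.4, -0.6, 9.5]
opening: 0.0002
finger_force: 4.6
```

Emit:
jog_arm(
  deltas=[
    {"dx": 0,"dy": 0,"dz": -0.1,"wx": 0,"wy": 0,"wz": 0,"hand": 0},
  ],
)

```text
time: 10.2
eef_pos: [0.595, 0.2039, 0.0925]
eef_rot: [-1.823, 2.557, -0.001]
force: [-3.4, -1.0, 9.8]
opening: -0.0001
finger_force: 4.9
```

Emit:
jog_arm(
  deltas=[
    {"dx": 0,"dy": 0,"dz": -0.1,"wx": 0,"wy": 0,"wz": 0,"hand": 0},
    {"dx": 0,"dy": 0,"dz": -0.2,"wx": 0,"wy": 0,"wz": 0,"hand": 0},
  ],
)

```text
time: 10.4
eef_pos: [0.5951, 0.204, 0.0908]
eef_rot: [-1.823, 2.557, -0.002]
force: [-3.4, -0.6, 10.6]
opening: -0.0003
finger_force: 5.1
```

Emit:
jog_arm(
  deltas=[
    {"dx": 0,"dy": 0,"dz": -0.1,"wx": 0,"wy": 0,"wz": 0,"hand": 0},
  ],
)

```text
time: 10.5
eef_pos: [0.5952, 0.204, 0.0899]
eef_rot: [-1.823, 2.557, -0.002]
force: [-2.5, -0.8, 10.4]
opening: 0.0002
finger_force: 5.1
```

Emit:
jog_arm(
  deltas=[
    {"dx": 0,"dy": 0,"dz": -0.1,"wx": 0,"wy": 0,"wz": 0,"hand": 0},
  ],
)

```text
time: 10.6
eef_pos: [0.5953, 0.204, 0.0896]
eef_rot: [-1.823, 2.556, -0.002]
force: [-5.9, -0.8, 16.3]
opening: 0.0004
finger_force: 8.2
```

Emit:
jog_arm(
  deltas=[
    {"dx": 0,"dy": 0,"dz": 1,"wx": 0,"wy": 0,"wz": 0,"hand": 0},
    {"dx": 0,"dy": 0,"dz": 2.2,"wx": 0,"wy": 0,"wz": 0,"hand": 0},
    {"dx": -3.6,"dy": 1.2,"dz": 2.2,"wx": 0,"wy": 0,"wz": 0,"hand": 0},
    {"dx": -7.2,"dy": 2.4,"dz": 2.2,"wx": 0,"wy": 0,"wz": 0,"hand": 0},
    {"dx": -7.2,"dy": 2.4,"dz": 1.6,"wx": 0,"wy": 0,"wz": 0,"hand": 0},
    {"dx": -7.2,"dy": 2.4,"dz": 1.1,"wx": 0,"wy": 0,"wz": 0,"hand": 0},
    {"dx": -7.2,"dy": 2.4,"dz": 0.9,"wx": 0,"wy": 0,"wz": 0,"hand": 0},
    {"dx": -7.2,"dy": 2.4,"dz": 0.7,"wx": 0,"wy": 0,"wz": 0,"hand": 0},
    {"dx": -7.2,"dy": 2.4,"dz": 0.5,"wx": 0,"wy": 0,"wz": 0,"hand": 0},
    {"dx": -7.2,"dy": 2.4,"dz": 0.4,"wx": 0,"wy": 0,"wz": 0,"hand": 0},
  ],
)

```text
time: 11.6
eef_pos: [0.5236, 0.2279, 0.0913]
eef_rot: [-1.822, 2.559, -0.0]
force: [-2.6, 0.0, 7.9]
opening: -0.0004
finger_force: 3.9
```

Emit:
jog_arm(
  deltas=[
    {"dx": 0,"dy": 0,"dz": -0.1,"wx": 0,"wy": 0,"wz": 0,"hand": 0},
    {"dx": 0,"dy": 0,"dz": -0.2,"wx": 0,"wy": 0,"wz": 0,"hand": 0},
  ],
)

```text
time: 11.8
eef_pos: [0.5236, 0.2279, 0.0897]
eef_rot: [-1.822, 2.558, -0.001]
force: [-3.8, 0.2, 9.3]
opening: -0.0002
finger_force: 5.1
```

Emit:
jog_arm(
  deltas=[
    {"dx": 0,"dy": 0,"dz": -0.1,"wx": 0,"wy": 0,"wz": 0,"hand": 0},
    {"dx": 0,"dy": 0,"dz": -0.2,"wx": 0,"wy": 0,"wz": 0,"hand": 0},
  ],
)

```text
time: 12.0
eef_pos: [0.5237, 0.228, 0.0887]
eef_rot: [-1.822, 2.558, -0.001]
force: [-7.5, 0.1, 19.8]
opening: 0.0
finger_force: 9.4
```

Emit:
jog_arm(
  deltas=[
    {"dx": 0,"dy": 0,"dz": -0.1,"wx": 0,"wy": 0,"wz": 0,"hand": 0},
  ],
)

```text
time: 12.1
eef_pos: [0.5237, 0.228, 0.0886]
eef_rot: [-1.823, 2.558, -0.002]
force: [-10.1, 0.1, 23.9]
opening: -0.0
finger_force: 11.9
```

Emit:
jog_arm(
  deltas=[
    {"dx": 0,"dy": 0,"dz": 1.2,"wx": 0,"wy": 0,"wz": 0,"hand": 0},
    {"dx": 0,"dy": 0,"dz": 2.5,"wx": 0,"wy": 0,"wz": 0,"hand": 0},
    {"dx": -1.3,"dy": -3.8,"dz": 2.5,"wx": 0,"wy": 0,"wz": 0,"hand": 0},
    {"dx": -2.6,"dy": -7.6,"dz": 2.5,"wx": 0,"wy": 0,"wz": 0,"hand": 0},
    {"dx": -3.9,"dy": -11.4,"dz": 2.5,"wx": 0,"wy": 0,"wz": 0,"hand": 0},
    {"dx": -5,"dy": -14.6,"dz": 2.5,"wx": 0,"wy": 0,"wz": 0,"hand": 0},
    {"dx": -5,"dy": -14.6,"dz": 1.8,"wx": 0,"wy": 0,"wz": 0,"hand": 0},
    {"dx": -5,"dy": -14.6,"dz": 1.4,"wx": 0,"wy": 0,"wz": 0,"hand": 0},
    {"dx": -5,"dy": -14.6,"dz": 1.1,"wx": 0,"wy": 0,"wz": 0,"hand": 0},
    {"dx": -5,"dy": -14.6,"dz": 0.9,"wx": 0,"wy": 0,"wz": 0,"hand": 0},
  ],
)

```text
time: 13.1
eef_pos: [0.4734, 0.0827, 0.094]
eef_rot: [-1.824, 2.558, -0.0]
force: [-0.6, 0.0, 0.5]
opening: -0.0005
finger_force: 0.4
```

Emit:
jog_arm(
  deltas=[
    {"dx": 0,"dy": 0,"dz": -0.15,"wx": 0,"wy": 0,"wz": 0,"hand": 0},
    {"dx": 0,"dy": 0,"dz": -0.3,"wx": 0,"wy": 0,"wz": 0,"hand": 0},
  ],
)

```text
time: 13.3
eef_pos: [0.4733, 0.0827, 0.0922]
eef_rot: [-1.825, 2.557, -0.001]
force: [-3.5, -0.1, 10.0]
opening: 0.0
finger_force: 5.1
```

Emit:
jog_arm(
  deltas=[
    {"dx": 0,"dy": 0,"dz": -0.1,"wx": 0,"wy": 0,"wz": 0,"hand": 0},
    {"dx": 0,"dy": 0,"dz": -0.2,"wx": 0,"wy": 0,"wz": 0,"hand": 0},
  ],
)

```text
time: 13.5
eef_pos: [0.4733, 0.0827, 0.0906]
eef_rot: [-1.825, 2.557, -0.001]
force: [-3.4, -0.2, 11.4]
opening: -0.0003
finger_force: 5.7
```

Emit:
jog_arm(
  deltas=[
    {"dx": 0,"dy": 0,"dz": -0.1,"wx": 0,"wy": 0,"wz": 0,"hand": 0},
  ],
)

```text
time: 13.6
eef_pos: [0.4732, 0.0826, 0.0897]
eef_rot: [-1.825, 2.557, -0.001]
force: [-4.5, -0.3, 11.6]
opening: 0.0003
finger_force: 6.1
```

Emit:
jog_arm(
  deltas=[
    {"dx": 0,"dy": 0,"dz": -0.1,"wx": 0,"wy": 0,"wz": 0,"hand": 0},
  ],
)

```text
time: 13.7
eef_pos: [0.4733, 0.0826, 0.0893]
eef_rot: [-1.826, 2.556, -0.002]
force: [-8.1, 0.4, 22.2]
opening: 0.0
finger_force: 11.2
```

Emit:
jog_arm(
  deltas=[
    {"dx": 0,"dy": 0,"dz": -0.1,"wx": 0,"wy": 0,"wz": 0,"hand": 0},
  ],
)

```text
time: 13.8
eef_pos: [0.4734, 0.0826, 0.0892]
eef_rot: [-1.826, 2.556, -0.002]
force: [-9.3, -0.0, 27.6]
opening: 0.0
finger_force: 14.2
```

Emit:
jog_arm(
  deltas=[
    {"dx": 0,"dy": 0,"dz": 1,"wx": 0,"wy": 0,"wz": 0,"hand": 0},
    {"dx": 0,"dy": 0,"dz": 2.2,"wx": 0,"wy": 0,"wz": 0,"hand": 0},
    {"dx": 3.6,"dy": -1.2,"dz": 2.2,"wx": 0,"wy": 0,"wz": 0,"hand": 0},
    {"dx": 7.2,"dy": -2.4,"dz": 2.2,"wx": 0,"wy": 0,"wz": 0,"hand": 0},
    {"dx": 7.2,"dy": -2.4,"dz": 1.6,"wx": 0,"wy": 0,"wz": 0,"hand": 0},
    {"dx": 7.2,"dy": -2.4,"dz": 1.1,"wx": 0,"wy": 0,"wz": 0,"hand": 0},
    {"dx": 7.2,"dy": -2.4,"dz": 0.9,"wx": 0,"wy": 0,"wz": 0,"hand": 0},
    {"dx": 7.2,"dy": -2.4,"dz": 0.7,"wx": 0,"wy": 0,"wz": 0,"hand": 0},
    {"dx": 7.2,"dy": -2.4,"dz": 0.5,"wx": 0,"wy": 0,"wz": 0,"hand": 0},
    {"dx": 7.2,"dy": -2.4,"dz": 0.4,"wx": 0,"wy": 0,"wz": 0,"hand": 0},
  ],
)

```text
time: 14.8
eef_pos: [0.5435, 0.058, 0.0913]
eef_rot: [1.823, -2.556, -0.0]
force: [-2.9, 0.5, 7.1]
opening: -0.0
finger_force: 3.6
```

Emit:
jog_arm(
  deltas=[
    {"dx": 0,"dy": 0,"dz": -0.1,"wx": 0,"wy": 0,"wz": 0,"hand": 0},
    {"dx": 0,"dy": 0,"dz": -0.2,"wx": 0,"wy": 0,"wz": 0,"hand": 0},
  ],
)

```text
time: 15.0
eef_pos: [0.5435, 0.0579, 0.0896]
eef_rot: [1.824, -2.556, 0.0]
force: [-2.4, -0.3, 7.3]
opening: -0.0001
finger_force: 4.2
```

Emit:
jog_arm(
  deltas=[
    {"dx": 0,"dy": 0,"dz": -0.1,"wx": 0,"wy": 0,"wz": 0,"hand": 0},
    {"dx": 0,"dy": 0,"dz": -0.2,"wx": 0,"wy": 0,"wz": 0,"hand": 0},
  ],
)

```text
time: 15.2
eef_pos: [0.5436, 0.0579, 0.0883]
eef_rot: [1.824, -2.556, 0.001]
force: [-6.0, -0.2, 16.6]
opening: 0.0001
finger_force: 8.3
```

Emit:
jog_arm(
  deltas=[
    {"dx": 0,"dy": 0,"dz": -0.1,"wx": 0,"wy": 0,"wz": 0,"hand": 0},
  ],
)

```text
time: 15.3
eef_pos: [0.5437, 0.0579, 0.0883]
eef_rot: [1.825, -2.556, 0.001]
force: [-8.6, 0.4, 22.3]
opening: 0.0
finger_force: 11.2
```

Second round: back to ++.

Emit:
jog_arm(
  deltas=[
    {"dx": 0,"dy": 0,"dz": 1.2,"wx": 0,"wy": 0,"wz": 0,"hand": 0},
    {"dx": 0,"dy": 0,"dz": 2.5,"wx": 0,"wy": 0,"wz": 0,"hand": 0},
    {"dx": 1.3,"dy": 3.8,"dz": 2.5,"wx": 0,"wy": 0,"wz": 0,"hand": 0},
    {"dx": 2.6,"dy": 7.6,"dz": 2.5,"wx": 0,"wy": 0,"wz": 0,"hand": 0},
    {"dx": 3.9,"dy": 11.4,"dz": 2.5,"wx": 0,"wy": 0,"wz": 0,"hand": 0},
    {"dx": 5,"dy": 14.6,"dz": 2.5,"wx": 0,"wy": 0,"wz": 0,"hand": 0},
    {"dx": 5,"dy": 14.6,"dz": 1.5,"wx": 0,"wy": 0,"wz": 0,"hand": 0},
    {"dx": 5,"dy": 14.6,"dz": 1,"wx": 0,"wy": 0,"wz": 0,"hand": 0},
    {"dx": 5,"dy": 14.6,"dz": 0.7,"wx": 0,"wy": 0,"wz": 0,"hand": 0},
    {"dx": 5,"dy": 14.6,"dz": 0.5,"wx": 0,"wy": 0,"wz": 0,"hand": 0},
  ],
)

```text
time: 16.3
eef_pos: [0.5942, 0.2029, 0.09]
eef_rot: [1.821, -2.559, -0.0]
force: [0.1, -0.3, 0.3]
opening: 0.0001
finger_force: 0.0
```

Emit:
jog_arm(
  deltas=[
    {"dx": 0,"dy": 0,"dz": -0.1,"wx": 0,"wy": 0,"wz": 0,"hand": 0},
    {"dx": 0,"dy": 0,"dz": -0.2,"wx": 0,"wy": 0,"wz": 0,"hand": 0},
  ],
)

```text
time: 16.5
eef_pos: [0.5945, 0.2029, 0.0894]
eef_rot: [1.822, -2.558, 0.001]
force: [-3.0, -1.5, 7.1]
opening: -0.0002
finger_force: 3.5
```

Emit:
jog_arm(
  deltas=[
    {"dx": 0,"dy": 0,"dz": -0.1,"wx": 0,"wy": 0,"wz": 0,"hand": 0},
    {"dx": 0,"dy": 0,"dz": -0.2,"wx": 0,"wy": 0,"wz": 0,"hand": 0},
  ],
)

```text
time: 16.7
eef_pos: [0.5946, 0.203, 0.0883]
eef_rot: [1.822, -2.558, 0.001]
force: [-5.7, -1.0, 12.8]
opening: -0.0003
finger_force: 6.3
```

Emit:
jog_arm(
  deltas=[
    {"dx": 0,"dy": 0,"dz": -0.1,"wx": 0,"wy": 0,"wz": 0,"hand": 0},
  ],
)

```text
time: 16.8
eef_pos: [0.5946, 0.203, 0.0882]
eef_rot: [1.823, -2.558, 0.002]
force: [-7.2, -2.1, 16.7]
opening: 0.0
finger_force: 8.2
```

Emit:
jog_arm(
  deltas=[
    {"dx": 0,"dy": 0,"dz": -0.1,"wx": 0,"wy": 0,"wz": 0,"hand": 0},
    {"dx": 0,"dy": 0,"dz": 1,"wx": 0,"wy": 0,"wz": 0,"hand": 0},
    {"dx": -3.6,"dy": 1.2,"dz": 2,"wx": 0,"wy": 0,"wz": 0,"hand": 0},
    {"dx": -7.2,"dy": 2.4,"dz": 2,"wx": 0,"wy": 0,"wz": 0,"hand": 0},
    {"dx": -7.2,"dy": 2.4,"dz": 1.2,"wx": 0,"wy": 0,"wz": 0,"hand": 0},
    {"dx": -7.2,"dy": 2.4,"dz": 0.7,"wx": 0,"wy": 0,"wz": 0,"hand": 0},
    {"dx": -7.2,"dy": 2.4,"dz": 0.5,"wx": 0,"wy": 0,"wz": 0,"hand": 0},
    {"dx": -7.2,"dy": 2.4,"dz": 0.3,"wx": 0,"wy": 0,"wz": 0,"hand": 0},
    {"dx": -7.2,"dy": 2.4,"dz": 0.2,"wx": 0,"wy": 0,"wz": 0,"hand": 0},
  ],
)

```text
time: 17.7
eef_pos: [0.5235, 0.2277, 0.0882]
eef_rot: [1.822, -2.559, 0.001]
force: [-4.7, -0.1, 12.3]
opening: 0.0
finger_force: 6.1
```

Emit:
jog_arm(
  deltas=[
    {"dx": 0,"dy": 0,"dz": -0.1,"wx": 0,"wy": 0,"wz": 0,"hand": 0},
  ],
)

```text
time: 17.8
eef_pos: [0.5236, 0.2277, 0.0882]
eef_rot: [-1.823, 2.559, -0.001]
force: [-6.5, -0.4, 16.9]
opening: 0.0002
finger_force: 8.4
```

Emit:
jog_arm(
  deltas=[
    {"dx": 0,"dy": 0,"dz": -0.1,"wx": 0,"wy": 0,"wz": 0,"hand": 0},
  ],
)

```text
time: 17.9
eef_pos: [0.5236, 0.2277, 0.0881]
eef_rot: [-1.823, 2.558, -0.001]
force: [-9.5, -1.3, 21.5]
opening: -0.0
finger_force: 11.0
```

Emit:
jog_arm(
  deltas=[
    {"dx": 0,"dy": 0,"dz": -0.1,"wx": 0,"wy": 0,"wz": 0,"hand": 0},
  ],
)

```text
time: 18.0
eef_pos: [0.5236, 0.2277, 0.0881]
eef_rot: [-1.823, 2.558, -0.002]
force: [-11.2, -0.9, 26.3]
opening: 0.0002
finger_force: 13.5
```

Emit:
jog_arm(
  deltas=[
    {"dx": 0,"dy": 0,"dz": 1.2,"wx": 0,"wy": 0,"wz": 0,"hand": 0},
    {"dx": 0,"dy": 0,"dz": 2.5,"wx": 0,"wy": 0,"wz": 0,"hand": 0},
    {"dx": -1.3,"dy": -3.8,"dz": 2.5,"wx": 0,"wy": 0,"wz": 0,"hand": 0},
    {"dx": -2.6,"dy": -7.6,"dz": 2.5,"wx": 0,"wy": 0,"wz": 0,"hand": 0},
    {"dx": -3.9,"dy": -11.4,"dz": 2.5,"wx": 0,"wy": 0,"wz": 0,"hand": 0},
    {"dx": -5,"dy": -14.6,"dz": 2.5,"wx": 0,"wy": 0,"wz": 0,"hand": 0},
    {"dx": -5,"dy": -14.6,"dz": 1.5,"wx": 0,"wy": 0,"wz": 0,"hand": 0},
    {"dx": -5,"dy": -14.6,"dz": 0.9,"wx": 0,"wy": 0,"wz": 0,"hand": 0},
    {"dx": -5,"dy": -14.6,"dz": 0.6,"wx": 0,"wy": 0,"wz": 0,"hand": 0},
    {"dx": -5,"dy": -14.6,"dz": 0.4,"wx": 0,"wy": 0,"wz": 0,"hand": 0},
  ],
)

```text
time: 19.0
eef_pos: [0.4734, 0.0825, 0.0884]
eef_rot: [1.824, -2.557, 0.001]
force: [-2.4, -2.5, 7.5]
opening: -0.0001
finger_force: 4.0
```

Emit:
jog_arm(
  deltas=[
    {"dx": 0,"dy": 0,"dz": -0.1,"wx": 0,"wy": 0,"wz": 0,"hand": 0},
    {"dx": 0,"dy": 0,"dz": -0.2,"wx": 0,"wy": 0,"wz": 0,"hand": 0},
  ],
)

```text
time: 19.2
eef_pos: [0.4734, 0.0825, 0.0881]
eef_rot: [1.826, -2.556, 0.002]
force: [-6.9, -2.0, 21.0]
opening: 0.0002
finger_force: 10.8
```

Emit:
jog_arm(
  deltas=[
    {"dx": 0,"dy": 0,"dz": -0.1,"wx": 0,"wy": 0,"wz": 0,"hand": 0},
  ],
)

```text
time: 19.3
eef_pos: [0.4734, 0.0825, 0.088]
eef_rot: [1.826, -2.556, 0.002]
force: [-8.6, -1.8, 28.3]
opening: 0.0001
finger_force: 14.3
```

Emit:
jog_arm(
  deltas=[
    {"dx": 0,"dy": 0,"dz": -0.1,"wx": 0,"wy": 0,"wz": 0,"hand": 0},
  ],
)

```text
time: 19.4
eef_pos: [0.4735, 0.0825, 0.088]
eef_rot: [1.827, -2.555, 0.003]
force: [-11.9, -1.5, 36.2]
opening: 0.0003
finger_force: 17.9
```

Emit:
jog_arm(
  deltas=[
    {"dx": 0,"dy": 0,"dz": 1,"wx": 0,"wy": 0,"wz": 0,"hand": 0},
    {"dx": 0,"dy": 0,"dz": 2.2,"wx": 0,"wy": 0,"wz": 0,"hand": 0},
    {"dx": 3.6,"dy": -1.2,"dz": 2.2,"wx": 0,"wy": 0,"wz": 0,"hand": 0},
    {"dx": 7.2,"dy": -2.4,"dz": 2.2,"wx": 0,"wy": 0,"wz": 0,"hand": 0},
    {"dx": 7.2,"dy": -2.4,"dz": 1.5,"wx": 0,"wy": 0,"wz": 0,"hand": 0},
    {"dx": 7.2,"dy": -2.4,"dz": 1,"wx": 0,"wy": 0,"wz": 0,"hand": 0},
    {"dx": 7.2,"dy": -2.4,"dz": 0.7,"wx": 0,"wy": 0,"wz": 0,"hand": 0},
    {"dx": 7.2,"dy": -2.4,"dz": 0.5,"wx": 0,"wy": 0,"wz": 0,"hand": 0},
    {"dx": 7.2,"dy": -2.4,"dz": 0.4,"wx": 0,"wy": 0,"wz": 0,"hand": 0},
  ],
)

```text
time: 20.3
eef_pos: [0.5439, 0.0582, 0.0884]
eef_rot: [1.823, -2.557, -0.0]
force: [-2.9, 1.5, 4.5]
opening: -0.0002
finger_force: 2.5
```

Emit:
jog_arm(
  deltas=[
    {"dx": 0,"dy": 0,"dz": -0.1,"wx": 0,"wy": 0,"wz": 0,"hand": 0},
  ],
)

```text
time: 20.4
eef_pos: [0.5439, 0.0582, 0.0882]
eef_rot: [1.823, -2.557, -0.0]
force: [-4.2, 1.2, 7.8]
opening: -0.0001
finger_force: 4.4
```

Emit:
jog_arm(
  deltas=[
    {"dx": 0,"dy": 0,"dz": -0.1,"wx": 0,"wy": 0,"wz": 0,"hand": 0},
  ],
)

```text
time: 20.5
eef_pos: [0.544, 0.0582, 0.0881]
eef_rot: [1.824, -2.557, -0.0]
force: [-6.7, 0.8, 16.0]
opening: 0.0003
finger_force: 7.9
```

All four corners now stop at the same height, 0.0880 to 0.0882. I'll rise and check.

Emit:
jog_arm(
  deltas=[
    {"dx": 0,"dy": 0,"dz": 2,"wx": 0,"wy": 0,"wz": 0,"hand": 0},
    {"dx": 0,"dy": 0,"dz": 6,"wx": 0,"wy": 0,"wz": 0,"hand": 4},
    {"dx": -2,"dy": 3,"dz": 10,"wx": 0,"wy": 0,"wz": 0,"hand": 8},
    {"dx": -4,"dy": 7,"dz": 14,"wx": 0,"wy": 0,"wz": 0,"hand": 8.5},
    {"dx": -4,"dy": 11,"dz": 16,"wx": 0,"wy": 0,"wz": 0,"hand": 8.5},
    {"dx": -4,"dy": 11,"dz": 16,"wx": 0,"wy": 0,"wz": 0,"hand": 8.5},
    {"dx": -4,"dy": 11,"dz": 16,"wx": 0,"wy": 0,"wz": 0,"hand": 8.5},
    {"dx": -4,"dy": 11,"dz": 16,"wx": 0,"wy": 0,"wz": 0,"hand": 8.5},
  ],
)

```text
time: 21.3
eef_pos: [0.5039, 0.1673, 0.2453]
eef_rot: [1.821, -2.557, -0.001]
force: [-0.5, -1.0, -0.7]
opening: 0.0848
finger_force: 0.0
```

```bash
python3 v.py end
```

```text
scene [304.2 163.6] 44 [0.5225 0.2289 0.0748]
scene [243.  173.2] 48 [0.4732 0.0819 0.0742]
scene [313.2 185.3] 48 [0.5946 0.204  0.0747]
scene [249.4 195.9] 55 [0.5453 0.0578 0.0747]
side [256.1 181.6] 66 [0.5422 0.0567 0.0754]
side [275.  204.5] 75 [0.4709 0.0811 0.0751]
side [191. 210.] 75 [0.5922 0.2019 0.0749]
side [207.5 236. ] 92 [0.5207 0.2269 0.0748]
wrist [178.7  91.6] 469 [0.5454 0.0581 0.0754]
wrist [254.7  91.3] 465 [0.4737 0.0828 0.0753]
wrist [189.8 230.7] 295 [0.5955 0.2031 0.0757]
wrist [254.6 230.6] 291 [0.5236 0.2281 0.0757]
{'time': 21.45, 'eef_pos': [0.5043, 0.1666, 0.245], 'eef_rot': [1.8191, -2.5579, -0.0002], 'force': [0.033, 0.231, -0.0299], 'wrist_torque': [-0.0065, -0.0183, 0.0006], 'opening': 0.0852}
```

View pics/end.png

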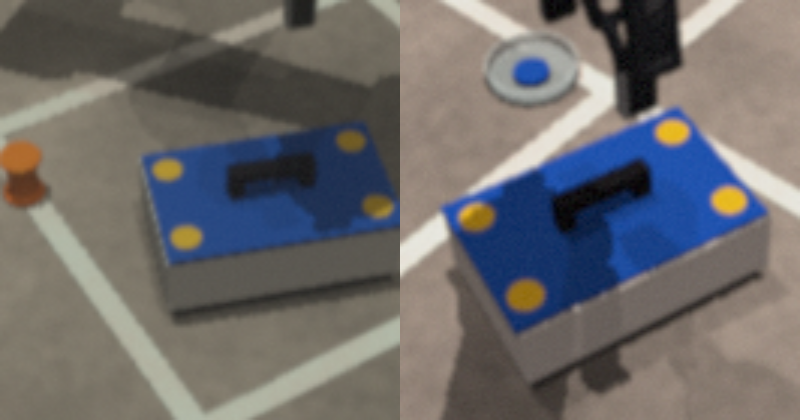

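The lid lies flat on the case. The wrist view puts all four spots at z = 0.0753–0.0757, about 5.5 mm above the rim at 0.070. The dish and spool look undisturbed and the gripper is clear, so I'm handing in.

```bash
python3 -c "
from cell import ctrl
print(ctrl.hand_in())"
```

```text
the job is handed in; nothing more can be done
None
```

I set the lid on the case, pressed all four corners down to a solid stop at matching heights (about 5.5 mm above the rim by camera), moved the gripper clear and handed the job in at 21.5 s; the highest press force I read was 36 N, and no verdict was returned.

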